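# Gauge a beech clamp nut and sort it

## Task

Take the clamp nut from the rack's marked seat and screw it gently, without forcing, onto the thread gauge until it stops. Then unscrew it and stand it upright in the green tray if it went fully home onto the shoulder, or in the red tray if it stopped short. Leave the waiting nut and everything else where it is.

Things in the scene. Friction and masses are not known exactly. Their poses are not given: they have to be found in the camera images.
- rack: dark wooden rack fixed to the bench, 90 x 190 mm, top 20 mm above the bench; origin under its centre, y along its length. Two like clamp nuts stand on it, hole down: square beech blocks 40 x 40 mm, 36 mm tall, 60 g. A black line across a nut's top, parallel to two of its sides, lies along the rack's x axis (within 3 degrees) at the start. Cleats 5 mm high ring each seat.
- next_seat (a point): the seat by a small yellow square, where the nut to be tested stands at the start: point on the rack's top under the nut's centre (within 1 mm), axes as the rack's; it stays with the rack. The nut's hole is blind, 28 mm wide (32 mm at the mouth); two lugs stand in it under the ends of the black line, their undersides 7 mm above the nut's underside, 20 mm apart.
- wait_seat (a point): the other seat, 100 mm away along the rack's +y, where another nut waits and stays; point on the rack's top under that nut's centre
- gauge: thread gauge fixed to the bench: blue base 90 x 80 x 26 mm, on it a round steel shoulder 52 mm across, top 36 mm above the bench, on that an upright threaded steel stud 26 mm across. Origin under the base's centre, on the stud's axis. The stud is delicate: it bears less than 40 N, and turning a landed nut further soon exceeds that, so turn in small steps and feel.
- shoulder (a point): centre of the shoulder's top face, on the stud's axis, axes as the gauge's. A sound nut goes fully home, its underside flat on this face; a nut whose hole is too shallow stops 3.5 mm short. With 1.5 mm of axial play, a landed nut still turns up to 0.5 rad with little force before it binds. Nothing turns when let go. To take a nut off, turn it back anticlockwise and lift.
- stud_tip (a point): top of the stud, 23 mm above the shoulder. Two-start right-hand thread: clockwise from above screws down, 18 mm a turn (2.9 mm a rad). The starts are on the gauge's x axis, at the base's red marks. With its black line 0.5 rad anticlockwise of the marks a nut drops on to 7 mm above the shoulder; about 2.6 rad clockwise then bring it home. At other angles it lands up to 8 mm higher.
- green_tray: shallow green tray for good nuts, fixed, 120 x 120 mm outside, 16 mm high, walls and floor 4 mm thick; origin under its centre
- red_tray: the same in red, for rejected nuts
- cork_block: bystander, like the gouges, mallet, jar, bottle and bowl lying about: cork sanding block 70 x 40 x 30 mm; origin under its centre
Mind the look-alikes: they are no part of the job. There is more than one size of the red_tray; the job needs the middle-sized.

How it is judged:
By the outcome, as a careful person would: the job done as asked, in the order asked, and still so for the second after the job is handed in, with the robot touching nothing.
It also fails if it takes over 72 s, if anything falls off the work surface, if the arm or the gripper's body presses on something with over 40 N, if the wrist force passes 120 N, or if a joint passes its speed limit or range.

## Robot

A 6-joint arm with a two-finger parallel gripper is mounted at the origin on the work surface. World frame = base frame: x ahead of the robot, y to its left, z up, the work surface at z = 0. Lengths are in mm, angles in rad, forces in N, time in s.
With the tool pointing down it reaches from about 275 to 1000 mm from the base axis. Payload 8.4 kg.
Tool frame: the origin (TCP) lies midway between the tips of the shut fingers; the grasp point (between the pads) lies 19 mm behind it; z points along the fingers, y is the line along which they close (so a half turn about z gives the same grasp; the last joint's range is limited). The gripper opens to 85 mm and grips with 20 to 120 N. Pads are 22 mm wide; open, the fingers measure 114 mm over their backs; the gripper's body (76 mm by 85 mm) begins 54 mm behind the grasp point. The pads swing forward as they close: fully open they stand 13 mm farther back than shut.
Start: joints at [-1.308, 0.353, 1.633, -0, 1.155, -0.002], TCP at [163.571, -603.218, 231.281] pointing down, gripper open.
Joint ranges: [-2.63, 2.63], [-0.92, 2.1], [0.06, 2.66], [-1.3, 4.44], [0, 2.69], [-3.02, 3.02]. Speed limits (rad/s): [2.22, 2.22, 2.79, 3.14, 3.14, 3.14].

## Interface

Orientations are given as [roll, pitch, yaw] about the fixed x, y, z axes, in that order (R = Rz(yaw) Ry(pitch) Rx(roll)).
In Python, from rig import telemetry, optics, r gives the robot as it stands.
- The arm moves only by the tool play_rows, never from a script. Its arguments are lists of equal length, an entry for each row: "dp": the shift along the tool's x, y, z in units of 40 mm (1.0 is 40 mm), a list of three; "rot": the turn, a rotation vector about the tool's x, y, z in units of 6 degrees (1.0 is 6 degrees), a list of three. In form: {"dp": [[tx, ty, tz], ...], "rot": [[ax, ay, az], ...]}. A call has 1 to 5 rows; each row is the pose to reach, as a shift and turn from the pose commanded when the call began, along the tool's axes at that moment; what a row does not reach only later rows make up. A row lasts 1/12 s, in which the tool goes at most 41.7 mm and 7.16 degrees, less where a joint would pass 70% of its speed; a pose out of reach is approached as far as the arm can. A call with a gripper value outside its range is refused whole. "fingers" is the opening, from 0 (shut) to 1 (fully open), set as the call begins (left out, the last holds). The fingers move at their own pace and stop on an object; "grip_force" is the grip in N (left out, the last holds). Time passes only in rows, so rows that repeat a pose let the fingers close. It gives the time, the measured TCP pose, the force, the opening and the grip force at its end, in the units of the state.
- telemetry.sense(): the state, without advancing time (a new reading comes with each control period).
- optics.grab_frame(name): name is "side" or "top" or "wrist"; returns a dict with "color" (400x640x3 uint8, red, green, blue), "mtx" (3x3 intrinsics, pixels), "R" (3x3) and "t" (3): a world point X has camera coordinates R X + t; the wrist camera has in their place "mount" (4x4, takes a point from camera to tool coordinates, whose origin is the TCP and whose axes are the flange's). Camera axes: x right, y down, z forward; pixel columns grow to the right and rows downward; lengths in mm; the calibration is good to about 2 mm. The wrist camera is an equidistant fisheye: a pixel r from the principal point sees the ray r / f radians off the axis. A picture is of the moment at which its call begins: read the wrist's pose just before it. There is no depth.
- r.sign_off(): hands the job in; it is judged then, once.
The state is a dict: "clock": time; "qpos": joint angles; "qvel": joint speeds; "joint_efforts": joint torques, N m; "eef_pos": TCP position; "tcp_rot": TCP orientation; "contact_force": force on the tool from outside, world axes, zero at the start; "wrist_torque": the same for the moment, N m; "opening": opening from 0.0 (shut) to 1.0 (fully open); "grasp_force": force on a finger pad.
Only numpy, scipy, OpenCV 4.12 (cv2) and the standard library are available. Lean on these libraries where they do the work, as an engineer would, in place of code of your own. Each camera call takes 0.05 s, during which the arm holds its last target. There are 200 camera calls.

## Working session

There is one attempt and no reset: what is moved stays moved. The work goes in short steps, Python scripts to look and compute and a tool call to move; the robot and the scene stay as the last step left them, time stands still between calls to the robot, and variables do not carry over. Pictures are saved under pics/ and viewed, at most 10 in all, crops included, and the job is handed in when it is done.

Besides the shell and the picture viewer there is one more tool, called after "Request:" as name(argument=value, ...), one argument or row to a line, values as JSON. play_rows: Moves the arm, as the interface text tells. Its arguments: {"type":"object","properties":{"dp":{"type":"array"},"rot":{"type":"array"},"fingers":{"type":"number"},"grip_force":{"type":"number"}},"required":["dp","rot"]}

```bash
mkdir -p pics; ls; cat > h.py <<'E'
import numpy as np,cv2
from scipy.spatial.transform import Rotation as Ro
from rig import telemetry,optics,r
def grab(n,f=None):
    d=optics.grab_frame(n)
    if f: cv2.imwrite('pics/'+f,d['color'][:,:,::-1])
    return d
def ray(d,u,v,z):
    K=np.array(d['mtx']);R=np.array(d['R']);t=np.array(d['t'])
    c=-R.T@t;w=R.T@np.linalg.inv(K)@np.array([u,v,1.])
    return c+w*(z-c[2])/w[2]
def proj(d,X):
    p=np.array(d['mtx'])@(np.array(d['R'])@np.array(X,float)+np.array(d['t']));return p[:2]/p[2]
E
python3 - <<'E'
from h import *
import pickle
for n in('top','side'):
    d=grab(n,n+'1.png');pickle.dump(d,open(n+'.pkl','wb'))
    print(n,np.round(-np.array(d['R']).T@np.array(d['t'])),np.round(d['mtx'],1).tolist())
print(telemetry.sense())
E
```

```text
pics
top [ 157.  -57. 1138.] [[371.6, 0.0, 319.0], [0.0, 371.6, 193.7], [0.0, 0.0, 1.0]]
side [ 42. 703. 858.] [[519.2, 0.0, 325.0], [0.0, 519.2, 203.7], [0.0, 0.0, 1.0]]
{'clock': 0.1, 'qpos': array([-1.30839854e+00,  3.53606411e-01,  1.63407128e+00,  7.09893279e-07,
        1.15517726e+00, -2.38878561e-03]), 'qvel': array([ 3.84289445e-05, -8.29680317e-04, -1.05453209e-03,  6.28465353e-05,
        1.48789684e-03,  1.39107255e-03]), 'joint_efforts': array([ 1.37327595e-03, -6.06355476e+01, -3.42817640e+01,  1.41393512e-04,
        3.92085043e-03, -5.36505786e-05]), 'eef_pos': array([ 163.46044274, -602.80223617,  230.61462891]), 'tcp_rot': array([-3.14033036e+00, -3.66445085e-06,  2.64786283e-01]), 'contact_force': array([-0.91936607, -0.09785531,  0.94713253]), 'wrist_torque': array([-0.03904255, -0.00448739, -0.01241341]), 'grasp_force': 0.0, 'opening': 1.0016380478141802}
```

View pics/top1.png

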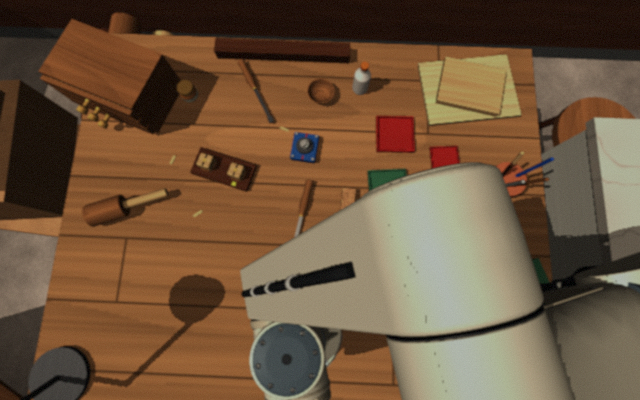

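View pics/side1.png

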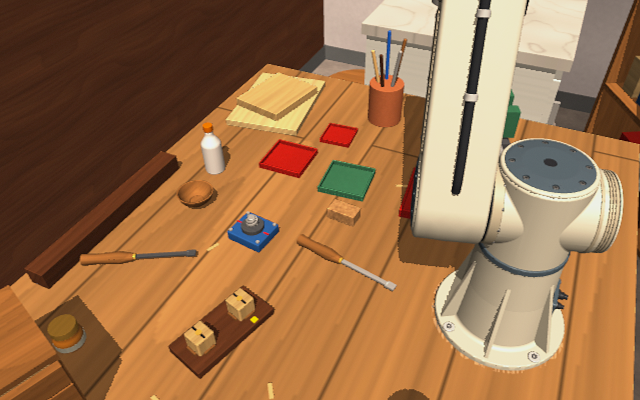

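The top view shows the rack at (225,168) with nuts at (207,160) and (237,170). The yellow square at (234,184) picks out the second nut. The gauge is at (305,147) and the green tray at (387,178). Three red trays are visible: top (395,133), top (445,156), and one half hidden by the arm at side (408,195). I'll measure them all.

```bash
cat > m.py <<'E'
from h import *
import pickle
D={n:pickle.load(open(n+'.pkl','rb')) for n in('top','side')}
def hsv(d): return cv2.cvtColor(d['color'],cv2.COLOR_RGB2HSV)
def blobs(n,lo,hi,z,amin=100):
    d=D[n];m=cv2.inRange(hsv(d),lo,hi)
    for c in cv2.findContours(m,cv2.RETR_EXTERNAL,cv2.CHAIN_APPROX_NONE)[0]:
        if cv2.contourArea(c)<amin: continue
        P=np.array([ray(d,*(p[0]+0.0),z)[:2] for p in c],np.float32)
        b=cv2.minAreaRect(P); print(n,c.mean(0)[0].round(),'area',cv2.contourArea(c),'c',np.round(b[0]),'size',np.round(b[1]),'ang',round(b[2],1))
E
python3 - <<'E'
from m import *
for n in D:
    print('red');blobs(n,(172,150,60),(180,255,255),16);blobs(n,(0,215,90),(3,255,255),16)
    print('green');blobs(n,(60,80,40),(90,255,255),16)
    print('blue');blobs(n,(100,140,60),(125,255,255),26)
    print('yellow');blobs(n,(24,190,150),(34,255,255),20,5)
    h=hsv(D[n])
    for p in ([(395,133),(387,178),(305,135),(237,170),(205,172)] if n=='top' else [(290,157),(347,180),(240,235),(239,300),(210,355)]): print(p,h[p[1],p[0]])
I=D['side']['color'][190:390,150:350,::-1];J=D['top']['color'][120:200,180:340,::-1]
a=cv2.resize(I,(560,560),interpolation=cv2.INTER_CUBIC);cv2.imwrite('pics/c1.png',a)
cv2.imwrite('pics/c2.png',cv2.resize(J,(800,400),interpolation=cv2.INTER_CUBIC))
E
```

```text
red
top [443. 155.] area 274.0 c [ 546. -433.] size [59. 87.] ang 12.6
top [395. 132.] area 982.0 c [ 612. -279.] size [116. 115.] ang 0.5
green
top [385. 176.] area 364.0 c [ 470. -251.] size [ 51. 119.] ang 16.9
blue
top [311. 149.] area 124.5 c [548. -12.] size [34. 86.] ang 81.0
top [297. 147.] area 104.5 c [552.  31.] size [29. 85.] ang 87.0
yellow
(395, 133) [  0 210 148]
(387, 178) [ 69 129  79]
(305, 135) [156 106  91]
(237, 170) [ 19 146 164]
(205, 172) [  9 176  68]
red
side [408. 193.] area 185.0 c [ 272. -273.] size [ 23. 188.] ang 9.4
side [289. 158.] area 1290.5 c [ 610. -272.] size [125. 134.] ang 1.5
side [633. 136.] area 122.5 c [-222. -756.] size [41. 60.] ang 0.7
side [338. 135.] area 543.5 c [ 531. -426.] size [87. 98.] ang 4.6
green
side [347. 180.] area 1456.5 c [ 431. -251.] size [120. 134.] ang 5.5
side [511. 116.] area 349.0 c [  99. -740.] size [ 35. 269.] ang 5.3
blue
side [254. 233.] area 683.0 c [548.  18.] size [91. 99.] ang 84.0
yellow
side [254. 319.] area 24.5 c [426. 221.] size [12. 11.] ang 78.3
(290, 157) [  2 231 216]
(347, 180) [ 67 117 126]
(240, 235) [107 177 164]
(239, 300) [ 19 176 235]
(210, 355) [ 10 181 117]
```

View pics/c1.png

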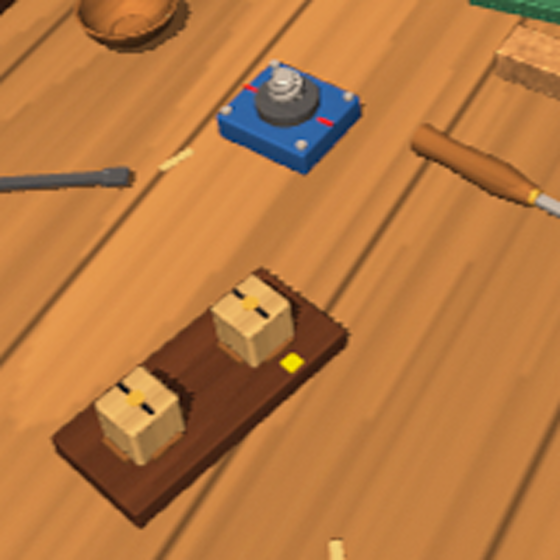

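View pics/c2.png

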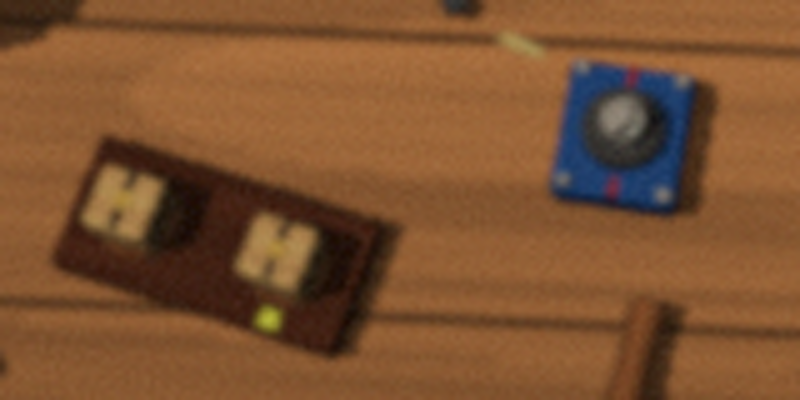

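The middle-sized red tray is the one at top (395,132): it measures about 116–125 mm, against about 87 mm for the small one and about 188 mm for the hidden one. In the crops, the yellow square is beside the right-hand nut, at c2 (280,252) and c1 (253,309), so that is the nut to test. Next I'll compute the poses.

```bash
python3 - <<'E'
from m import *
T=lambda p,z:ray(D['top'],180+(p[0]+.5)/5-.5,120+(p[1]+.5)/5-.5,z)[:2].round(1)
S=lambda p,z:ray(D['side'],150+(p[0]+.5)/2.8-.5,190+(p[1]+.5)/2.8-.5,z)[:2].round(1)
def show(n,f,ps,z):
    P=np.array([f(p,z) for p in ps]);b=cv2.minAreaRect(P.astype(np.float32));print(n,P.mean(0).round(1),P.tolist(),[np.round(x,1) for x in b])
show('rackT',T,[(107,138),(378,222),(333,353),(55,262)],20)
show('rackS',S,[(263,268),(347,336),(140,512),(54,436)],20)
show('gaugeT',T,[(577,63),(695,75),(680,212),(553,195)],26)
show('gaugeS',S,[(277,62),(360,103),(307,160),(219,115)],26)
show('marksT',T,[(632,75),(614,188)],26)
show('marksS',S,[(251,88),(325,122)],26)
show('nutT',T,[(280,252)],56);show('nutS',S,[(253,309)],56);show('waitT',T,[(124,203)],56);show('waitS',S,[(139,398)],56)
show('lineS',S,[(232,292),(275,328)],56);show('lineT',T,[(287,222),(274,280)],56)
show('yellow',S,[(291,362)],20);show('stud',S,[(286,78)],59);show('stud',T,[(622,115)],59)
f=optics.grab_frame('wrist');print(f['mtx'],np.round(f['mount'],3))
E
```

```text
rackT [472.3 259.2] [[538.4, 336.2], [490.3, 160.0], [404.9, 181.0], [455.7, 359.6]] [array([472.5, 258.4]), array([185.7,  87.9]), np.float64(74.2)]
rackS [470.6 260.3] [[487.3, 158.0], [401.3, 185.9], [454.7, 359.8], [539.1, 337.4]] [array([469.8, 260.2]), array([186.7,  90.4]), np.float64(73.9)]
gaugeT [551.7   6.8] [[599.1, 40.7], [594.1, -34.7], [503.0, -29.3], [510.7, 50.7]] [array([552.2,   6.3]), array([80.4, 91.2]), np.float64(84.5)]
gaugeS [550.3  11.2] [[589.8, -32.9], [502.2, -18.4], [509.4, 54.9], [599.9, 41.0]] [array([549.6,  11. ]), array([74.6, 92.8]), np.float64(81.3)]
marksT [554.6   9. ] [[592.4, 5.3], [516.9, 12.8]] [array([554.7,   9.1]), array([75.9,  0. ]), np.float64(174.3)]
marksS [555.2   7.8] [[593.0, 3.2], [517.4, 12.5]] [array([555.2,   7.8]), array([76.2,  0. ]), np.float64(173.0)]
nutT [458.1 210.7] [[458.1, 210.7]] [array([458.1, 210.7]), array([0., 0.]), np.float64(0.0)]
nutS [455.6 215. ] [[455.6, 215.0]] [array([455.6, 215. ]), array([0., 0.]), np.float64(0.0)]
waitT [485.  308.5] [[485.0, 308.5]] [array([485. , 308.5]), array([0., 0.]), np.float64
[... 261 characters left out ...]
5, 212.7]] [array([458.9, 210.4]), array([37.,  0.]), np.float64(173.0)]
yellow [426.  221.2] [[426.0, 221.2]] [array([426. , 221.2]), array([0., 0.]), np.float64(0.0)]
stud [551.7   9.6] [[551.7, 9.6]] [array([551.7,   9.6]), array([0., 0.]), np.float64(0.0)]
stud [553.2   8.3] [[553.2, 8.3]] [array([553.2,   8.3]), array([0., 0.]), np.float64(0.0)]
[[309.70691629   0.         317.61031404]
 [  0.         309.70691629 201.48328579]
 [  0.           0.           1.        ]] [[ 0.00000e+00 -9.48000e-01 -3.18000e-01  8.12600e+01]
 [ 1.00000e+00  0.00000e+00 -0.00000e+00 -3.07000e-01]
 [ 1.00000e-03 -3.18000e-01  9.48000e-01 -1.42646e+02]
 [ 0.00000e+00  0.00000e+00  0.00000e+00  1.00000e+00]]
```

```bash
cat >> h.py <<'E'
def plan(P,yaw,n,start=None):
    """split a move to P, yaw(deg) into n calls; prints final-row dp/rot of each"""
    s=telemetry.sense()
    p0,y0=start or (s['eef_pos'],np.degrees(s['tcp_rot'][2]))
    p0=np.array(p0,float);d=(np.array(P)-p0)/n;dy=(yaw-y0)/n
    for i in range(n):
        R=Ro.from_euler('xyz',[180,0,y0+i*dy],degrees=True).as_matrix()
        print(np.round(R.T@d/40,2),'rotz',round(-dy/6,2))
E
python3 -c "
from h import *
plan((457,212.5,180),164,6)"
```

```text
[ 2.07 -2.96  0.21] rotz -4.13
[ 3.12 -1.82  0.21] rotz -4.13
[ 3.59 -0.34  0.21] rotz -4.13
[3.41 1.2  0.21] rotz -4.13
[2.59 2.52 0.21] rotz -4.13
[1.29 3.37 0.21] rotz -4.13
```

Request:
play_rows(
  dp=[
    [0.4,-0.6,0.04],
    [0.8,-1.2,0.08],
    [1.24,-1.78,0.12],
    [1.66,-2.37,0.16],
    [2.07,-2.96,0.2],
  ],
  rot=[
    [0,0,-0.83],
    [0,0,-1.65],
    [0,0,-2.48],
    [0,0,-3.3],
    [0,0,-4.13],
  ],
  fingers=1,
  grip_force=30,
)

```text
clock: 0.57
eef_pos: [212.7, -465.8, 222.9]
tcp_rot: [-3.141, -0.0, 0.701]
contact_force: [0.6, -0.4, -0.9]
opening: 0.999
grasp_force: 0.0
```

Request:
play_rows(
  dp=[
    [0.62,-0.36,0.04],
    [1.25,-0.73,0.08],
    [1.87,-1.09,0.12],
    [2.5,-1.46,0.16],
    [3.12,-1.82,0.2],
  ],
  rot=[
    [0,0,-0.83],
    [0,0,-1.65],
    [0,0,-2.48],
    [0,0,-3.3],
    [0,0,-4.13],
  ],
)

```text
clock: 0.98
eef_pos: [261.5, -329.8, 215.1]
tcp_rot: [-3.141, -0.0, 1.134]
contact_force: [1.4, -0.3, -0.1]
opening: 1.0
grasp_force: 0.0
```

Request:
play_rows(
  dp=[
    [0.72,-0.07,0.04],
    [1.44,-0.14,0.08],
    [2.15,-0.2,0.12],
    [2.87,-0.27,0.16],
    [3.59,-0.34,0.2],
  ],
  rot=[
    [0,0,-0.83],
    [0,0,-1.65],
    [0,0,-2.48],
    [0,0,-3.3],
    [0,0,-4.13],
  ],
)

```text
clock: 1.4
eef_pos: [310.5, -194.3, 207.2]
tcp_rot: [3.141, 0.0, 1.566]
contact_force: [0.5, -0.2, 0.1]
opening: 1.0
grasp_force: 0.0
```

Request:
play_rows(
  dp=[
    [0.68,0.24,0.04],
    [1.36,0.48,0.08],
    [2.05,0.72,0.12],
    [2.73,0.96,0.16],
    [3.41,1.2,0.2],
  ],
  rot=[
    [0,0,-0.83],
    [0,0,-1.65],
    [0,0,-2.48],
    [0,0,-3.3],
    [0,0,-4.13],
  ],
)

```text
clock: 1.82
eef_pos: [359.7, -58.2, 199.3]
tcp_rot: [3.141, 0.0, 1.999]
contact_force: [0.5, -0.8, -0.2]
opening: 0.998
grasp_force: 0.0
```

```bash
python3 -c "
from h import *
s=telemetry.sense();print(s['clock'],s['eef_pos'],np.degrees(s['tcp_rot']),np.degrees(s['qpos']))
plan((457,212.5,180),164,2)"
```

```text
1.8167 [359.700417   -58.24174624 199.27945119] [1.79986853e+02 1.12841157e-02 1.14535998e+02] [-9.43132684e+00 -1.72383391e+00  1.24961720e+02 -2.40722261e-03
  5.67449053e+01 -3.39660059e+01]
[2.57 2.51 0.24] rotz -4.12
[1.29 3.36 0.24] rotz -4.12
```

Request:
play_rows(
  dp=[
    [0.51,0.5,0.05],
    [1.03,1.0,0.1],
    [1.54,1.51,0.14],
    [2.06,2.01,0.19],
    [2.57,2.51,0.24],
  ],
  rot=[
    [0,0,-0.83],
    [0,0,-1.65],
    [0,0,-2.48],
    [0,0,-3.3],
    [0,0,-4.13],
  ],
)

```text
clock: 2.23
eef_pos: [408.9, 76.9, 189.6]
tcp_rot: [3.142, 0.0, 2.432]
contact_force: [-0.5, 0.2, 0.6]
opening: 1.003
grasp_force: 0.0
```

Request:
play_rows(
  dp=[
    [0.26,0.67,0.05],
    [0.52,1.35,0.1],
    [0.78,2.02,0.14],
    [1.03,2.69,0.19],
    [1.29,3.36,0.24],
  ],
  rot=[
    [0,0,-0.83],
    [0,0,-1.65],
    [0,0,-2.48],
    [0,0,-3.3],
    [0,0,-4.13],
  ],
)

```text
clock: 2.65
eef_pos: [458.0, 212.2, 179.8]
tcp_rot: [-3.141, -0.0, 2.864]
contact_force: [0.4, -0.2, 0.5]
opening: 1.0
grasp_force: 0.0
```

```bash
cat >> h.py <<'E'
def wray(d,s,uv,z):
    """wrist pixels -> world points on plane z"""
    K=np.array(d['mtx']);M=np.array(d['mount']);out=[]
    R=Ro.from_euler('xyz',s['tcp_rot']).as_matrix()
    for u,v in uv:
        x,y=(u-K[0,2])/K[0,0],(v-K[1,2])/K[1,1];th=np.hypot(x,y)
        w=np.array([x,y,0])*(np.sin(th)/th if th else 1)+[0,0,np.cos(th)]
        W=R@M[:3,:3]@w;c=R@M[:3,3]+s['eef_pos'];out.append(c+W*(z-c[2])/W[2])
    return np.array(out)
E
python3 -c "
from h import *
import pickle
s=telemetry.sense();d=grab('wrist');pickle.dump((s,d),open('w1.pkl','wb'))
print(s['eef_pos'],np.degrees(s['tcp_rot']),s['qvel'].round(3))
I=d['color'][:,:,::-1];cv2.imwrite('pics/w1.png',cv2.resize(I[80:340,150:490],None,fx=2.3,fy=2.3,interpolation=cv2.INTER_CUBIC))"
```

```text
[458.0223383  212.15269623 179.82894935] [-1.79989960e+02 -7.32901226e-03  1.64113803e+02] [ 0.503  0.395 -0.456 -0.001  0.06  -0.536]
```

View pics/w1.png

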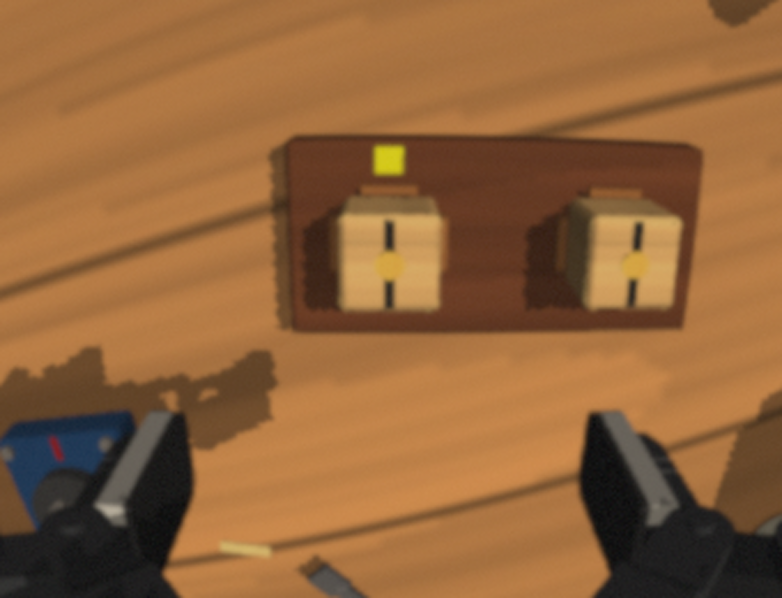

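The yellow-marked nut is square to the tool, with its top corners at about (340,213)–(441,310) in the crop. The waiting nut is at (630,265).

```bash
python3 -c "
from h import *
import pickle
s,d=pickle.load(open('w1.pkl','rb'))
C=lambda L:[((u+.5)/2.3-.5+150,(v+.5)/2.3-.5+80) for u,v in L]
P=wray(d,s,C([(340,213),(437,213),(441,310),(341,310)]),56);print(P.round(1),P.mean(0),[np.linalg.norm(P[i]-P[i-1]).round(1) for i in range(4)])
P=wray(d,s,C([(389,222),(389,307)]),56);print('line',P,np.degrees(np.arctan2(*(P[0]-P[1])[[1,0]])))
P=wray(d,s,C([(290,140),(700,150),(682,329),(293,329)]),20);print('rack',P.round(1),P.mean(0), np.degrees(np.arctan2(*(P[2]-P[3])[[1,0]])))
P=wray(d,s,C([(389,160)]),20);print(P)
s=telemetry.sense();print(s['eef_pos'],s['clock'])
"
```

```text
[[433.7 200.8  56. ]
 [443.9 236.6  56. ]
 [482.9 228.1  56. ]
 [471.9 189.5  56. ]] [458.12224313 213.75289417  56.        ] [np.float64(39.8), np.float64(37.3), np.float64(39.9), np.float64(40.1)]
line [[442.33806207 217.89566694  56.        ]
 [475.94461885 208.38391523  56.        ]] 164.19675672019991
rack [[404.3 184.8  20. ]
 [455.3 361.6  20. ]
 [540.1 339.2  20. ]
 [487.5 159.2  20. ]] [471.79667659 261.19984233  20.        ] 73.70110397208525
[[424.5491053  223.09499404  20.        ]]
[460.35319236 216.13041082 179.99290067] 2.7
```

Request:
play_rows(
  dp=[
    [0,0,0],
    [0,0,0],
    [0,0,0],
  ],
  rot=[
    [0,0,0],
    [0,0,0],
    [0,0,0],
  ],
)

```text
clock: 2.95
eef_pos: [457.2, 209.8, 179.8]
tcp_rot: [-3.141, -0.001, 2.858]
contact_force: [0.1, -0.2, 0.6]
opening: 1.004
grasp_force: 0.0
```

```bash
python3 -c "
from h import *
s=telemetry.sense();print(s['eef_pos'],s['clock'],np.degrees(s['tcp_rot']),s['qvel'].round(4))
plan((458.1,213.5,60),164.2,1)
plan((458.1,213.5,28),164.2,1)
"
```

```text
[457.19357642 209.81108115 179.83439607] 2.95 [-1.79947133e+02 -4.27848380e-02  1.63778605e+02] [-0.0112 -0.0084  0.003   0.0005 -0.0023 -0.0003]
[0.   0.09 3.  ] rotz -0.07
[0.   0.09 3.8 ] rotz -0.07
```

```bash
cat >> h.py <<'E'
def blobw(d,s,lo,hi,z,amin=60):
    m=cv2.inRange(cv2.cvtColor(d['color'],cv2.COLOR_RGB2HSV),lo,hi)
    for c in cv2.findContours(m,cv2.RETR_EXTERNAL,cv2.CHAIN_APPROX_NONE)[0]:
        if cv2.contourArea(c)<amin: continue
        P=wray(d,s,c[:,0],z);b=cv2.minAreaRect(P[:,:2].astype(np.float32))
        print(c.mean(0)[0].round(),cv2.contourArea(c),[np.round(x,1) for x in b])
E
python3 -c "
from h import *
s=telemetry.sense();d=grab('wrist');print(s['eef_pos'])
h=cv2.cvtColor(d['color'],cv2.COLOR_RGB2HSV)
for v in range(160,222,3): print(v,h[v,305],h[v,319], h[v,335])
print('top');blobw(d,s,(15,80,185),(24,160,255),56)
print('dot');blobw(d,s,(19,165,150),(24,255,255),56,10)
print('yel');blobw(d,s,(26,165,150),(34,255,255),20,10)
print('line');blobw(d,s,(0,0,0),(180,255,60),56,20)
"
```

```text
[457.19357642 209.81108115 179.83439607]
160 [ 11 168  97] [ 12 171 109] [ 10 161  95]
163 [ 10 164  98] [ 13 169 143] [ 11 166  95]
166 [ 16 140 120] [ 15 140 124] [ 16 145 118]
169 [ 17 133 130] [ 17 137 134] [ 17 138 124]
172 [ 17 135 144] [ 16 136 141] [ 17 137 134]
175 [ 18 134 209] [ 18 135 198] [ 18 136 208]
178 [ 17 139 209] [ 17 134 166] [ 18 135 212]
181 [ 17 139 200] [ 16 134 158] [ 17 141 204]
184 [ 17 139 196] [ 17 133 155] [ 17 140 201]
187 [ 17 140 197] [ 16 136 158] [ 17 140 200]
190 [ 17 139 206] [ 19 162 203] [ 17 139 208]
193 [ 17 139 206] [ 20 174 212] [ 17 139 209]
196 [ 18 136 212] [ 20 174 213] [ 18 135 213]
199 [ 18 136 212] [ 20 171 212] [ 18 137 212]
202 [ 18 138 211] [ 18 143 180] [ 18 137 212]
205 [ 17 138 210] [ 17 134 164] [ 17 140 210]
208 [ 17 140 206] [ 17 135 161] [ 17 141 206]
211 [ 17 139 203] [ 17 134 158] [ 17 140 198]
214 [ 18 135 177] [ 18 132 139] [ 16 138 155]
217 [ 11 164 107] [ 10 165 102] [ 10 162 104]
220 [ 10 165  99] [ 10 164  98] [ 11 160  97]
top
[ 51. 387.] 578.0 [array([ 735.9, -480.6]), array([182.2, 101. ]), np.float64(81.8)]
[ 55
[... 1512 characters left out ...]
31.1]), array([78. , 20.2]), np.float64(5.0)]
[ 31. 257.] 339.0 [array([ 426.5, -202.5]), array([103.1,  80.1]), np.float64(9.1)]
[348. 331.] 44027.0 [array([693.2, 161.6]), array([1082.8,  439.6]), np.float64(73.4)]
[290. 189.] 85.0 [array([444.7, 187.7]), array([ 7.3, 18.7]), np.float64(72.5)]
[389. 188.] 209.5 [array([468.6, 273.2]), array([11.4, 24.3]), np.float64(77.9)]
[  9. 157.] 37.0 [array([ 290. , -168.9]), array([ 4.1, 68.7]), np.float64(6.0)]
[ 3. 84.] 126.0 [array([ 195.2, -140.1]), array([16.7, 65.5]), np.float64(88.5)]
[638.  63.] 112.0 [array([394.1, 665. ]), array([18.1, 67.2]), np.float64(71.8)]
[568.  21.] 869.5 [array([343.7, 524.2]), array([52.6, 66.7]), np.float64(1.1)]
```

Request:
play_rows(
  dp=[
    [0.01,0.1,0.7],
    [0.01,0.1,1.4],
    [0.01,0.1,2.1],
    [0.01,0.1,2.8],
    [0.01,0.1,3.2],
  ],
  rot=[
    [0,0,-0.08],
    [0,0,-0.08],
    [0,0,-0.08],
    [0,0,-0.08],
    [0,0,-0.08],
  ],
)

```text
clock: 3.42
eef_pos: [457.2, 213.0, 49.9]
tcp_rot: [-3.14, -0.002, 2.866]
contact_force: [-1.4, 0.2, 0.2]
opening: 1.0
grasp_force: 0.0
```

Request:
play_rows(
  dp=[
    [0,0,0.2],
    [0,0,0.4],
    [0,0,0.6],
    [0,0,0.6],
    [0,0,0.6],
  ],
  rot=[
    [0,0,0],
    [0,0,0],
    [0,0,0],
    [0,0,0],
    [0,0,0],
  ],
)

```text
clock: 3.83
eef_pos: [458.9, 214.6, 28.5]
tcp_rot: [3.141, 0.0, 2.868]
contact_force: [-0.8, 0.5, 0.3]
opening: 0.997
grasp_force: 0.0
```

Request:
play_rows(
  dp=[
    [0,0,0],
    [0,0,0],
    [0,0,0],
    [0,0,0],
    [0,0,0],
  ],
  rot=[
    [0,0,0],
    [0,0,0],
    [0,0,0],
    [0,0,0],
    [0,0,0],
  ],
  fingers=0.5,
)

```text
clock: 4.25
eef_pos: [458.7, 214.7, 28.4]
tcp_rot: [3.141, 0.0, 2.868]
contact_force: [0.2, -0.1, 0.2]
opening: 0.502
grasp_force: 0.0
```

```bash
python3 -c "
from h import *
s=telemetry.sense();print(s['eef_pos'],s['clock'],np.degrees(s['tcp_rot']),s['contact_force'],s['wrist_torque'],s['opening'])
d=grab('wrist');
print('top');blobw(d,s,(15,80,185),(24,160,255),56,150)
cv2.imwrite('pics/w2.png',d['color'][:,:,::-1])
"
```

```text
[458.71718351 214.70256779  28.37938082] 4.25 [1.79984051e+02 2.07198132e-02 1.64337183e+02] [ 0.21937122 -0.09838615  0.22913921] [-0.04212449  0.03437391  0.08318333] 0.5021754943795759
top
[313. 271.] 2408.5 [array([449.3, 216.8]), array([37.7, 22. ]), np.float64(74.8)]
[509. 278.] 2681.5 [array([485.9, 311.4]), array([40.6, 41.7]), np.float64(75.7)]
[592. 207.] 231.5 [array([461.5, 371.3]), array([12. , 21.8]), np.float64(69.7)]
[630.  48.] 602.0 [array([377.4, 420.2]), array([16.9, 36.4]), np.float64(18.7)]
```

View pics/w2.png

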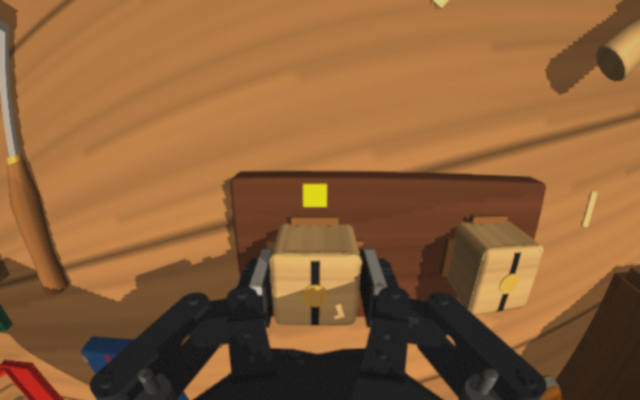

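The nut, with its top at (272–360, 255–325), sits centred between the pads. I'll close and lift.

Request:
play_rows(
  dp=[
    [0,0,0],
    [0,0,0],
    [0,0,0],
    [0,0,0],
    [0,0,0],
  ],
  rot=[
    [0,0,0],
    [0,0,0],
    [0,0,0],
    [0,0,0],
    [0,0,0],
  ],
  fingers=0.3,
  grip_force=35,
)

```text
clock: 4.72
eef_pos: [458.6, 214.6, 28.4]
tcp_rot: [-3.142, 0.0, 2.868]
contact_force: [-1.4, -2.1, 5.8]
opening: 0.457
grasp_force: 35.4
```

Request:
play_rows(
  dp=[
    [0,0,-0.2],
    [0,0,-0.6],
    [0,0,-1.2],
    [0,0,-1.8],
    [0,0,-2.4],
  ],
  rot=[
    [0,0,0],
    [0,0,0],
    [0,0,0],
    [0,0,0],
    [0,0,0],
  ],
)

```text
clock: 5.13
eef_pos: [458.2, 214.5, 125.3]
tcp_rot: [-3.141, -0.001, 2.868]
contact_force: [0.4, 0.1, -1.1]
opening: 0.466
grasp_force: 35.6
```

Request:
play_rows(
  dp=[
    [0,0,0],
    [0,0,0],
    [0,0,0],
  ],
  rot=[
    [0,0,0],
    [0,0,0],
    [0,0,0],
  ],
)

```text
clock: 5.38
eef_pos: [458.2, 214.5, 123.9]
tcp_rot: [-3.141, -0.0, 2.868]
contact_force: [0.4, -0.2, -0.7]
opening: 0.464
grasp_force: 35.6
```

```bash
python3 -c "
from h import *
s=telemetry.sense();print(s['eef_pos'],s['clock'],np.degrees(s['tcp_rot']),s['contact_force'],s['wrist_torque'],s['opening'],s['grasp_force'])
plan((445,25,130),176,2)
"
```

```text
[458.22469746 214.50302745 123.85989927] 5.3833 [-1.79993697e+02 -1.11635435e-02  1.64331739e+02] [ 0.43969554 -0.15278477 -0.67250275] [ 0.00268475 -0.02433439 -0.00914847] 0.4636204349047887 35.64814209938049
[-0.48 -2.33 -0.08] rotz -0.97
[-0.24 -2.36 -0.08] rotz -0.97
```

```bash
python3 -c "
from h import *
plan((636,43,124),202.1,2)
"
```

```text
[-2.72 -1.46 -0.  ] rotz -3.15
[-2.1  -2.27 -0.  ] rotz -3.15
```

Request:
play_rows(
  dp=[
    [-0.4,-0.2,0],
    [-1.0,-0.55,0],
    [-1.6,-0.86,0],
    [-2.2,-1.18,0],
    [-2.72,-1.46,0],
  ],
  rot=[
    [0,0,-0.5],
    [0,0,-1.2],
    [0,0,-1.9],
    [0,0,-2.6],
    [0,0,-3.15],
  ],
)

```text
clock: 5.8
eef_pos: [547.7, 127.7, 122.5]
tcp_rot: [-3.141, -0.002, -3.081]
contact_force: [0.1, 0.3, -0.9]
opening: 0.463
grasp_force: 35.7
```

Request:
play_rows(
  dp=[
    [-0.5,-0.54,0],
    [-1.0,-1.08,0],
    [-1.5,-1.62,0],
    [-1.9,-2.05,0],
    [-2.1,-2.27,0],
  ],
  rot=[
    [0,0,-0.75],
    [0,0,-1.5],
    [0,0,-2.2],
    [0,0,-2.8],
    [0,0,-3.15],
  ],
)

```text
clock: 6.22
eef_pos: [637.6, 40.9, 122.2]
tcp_rot: [3.142, -0.002, -2.753]
contact_force: [1.0, -1.2, -0.2]
opening: 0.46
grasp_force: 35.6
```

Request:
play_rows(
  dp=[
    [0,0,0],
    [0,0,0],
    [0,0,0],
    [0,0,0],
  ],
  rot=[
    [0,0,0],
    [0,0,0],
    [0,0,0],
    [0,0,0],
  ],
)

```text
clock: 6.55
eef_pos: [635.4, 43.7, 123.4]
tcp_rot: [3.141, -0.002, -2.755]
contact_force: [-0.7, -0.0, -1.1]
opening: 0.462
grasp_force: 35.6
```

```bash
python3 -c "
from h import *
import pickle
s=telemetry.sense();d=grab('wrist');pickle.dump((s,d),open('w3.pkl','wb'))
print(s['eef_pos'],np.degrees(s['tcp_rot']),s['qvel'].round(3))
blobw(d,s,(100,140,40),(125,255,255),26)
print('mark');blobw(d,s,(172,150,60),(180,255,255),26,8);blobw(d,s,(0,215,90),(4,255,255),26,8)
cv2.imwrite('pics/w3.png',cv2.resize(d['color'][:,:,::-1][0:260,150:490],None,fx=2.3,fy=2.3,interpolation=cv2.INTER_CUBIC))
"
```

```text
[635.3933013   43.74917804 123.36065613] [ 1.79962414e+02 -9.12930379e-02 -1.57874465e+02] [ 0.004 -0.007 -0.004 -0.002  0.    -0.007]
[316.  94.] 9673.0 [array([554.1,   9.6]), array([76.4, 86. ]), np.float64(83.4)]
mark
[293. 135.] 13.5 [array([591. ,   5.7]), array([ 4.2, 12.6]), np.float64(81.2)]
[339.  53.] 9.5 [array([517.3,  13.7]), array([ 3.5, 12.1]), np.float64(83.9)]
[ 37. 104.] 9.5 [array([ 643.9, -269. ]), array([14.6, 11.6]), np.float64(78.7)]
[85. 47.] 11.5 [array([ 575.4, -214.2]), array([11.3,  8.9]), np.float64(88.4)]
[84. 37.] 43.5 [array([ 566.2, -218.1]), array([20.9,  7.6]), np.float64(73.5)]
```

View pics/w3.png

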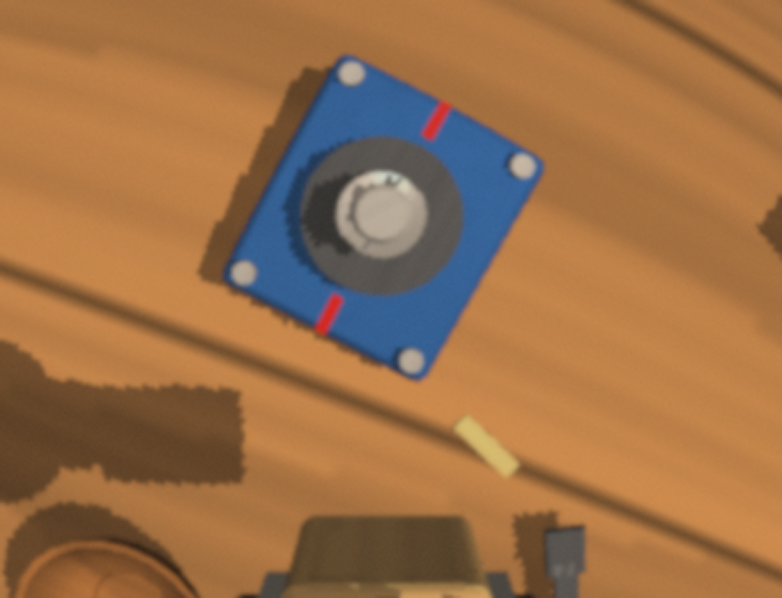

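The gauge is seen from almost straight above. The stud tip is at crop (383,213), the shoulder disc is centred at (381.5,216.5), and the red marks are at (436,121) and (329,314).

```bash
python3 -c "
from h import *
import pickle
s,d=pickle.load(open('w3.pkl','rb'))
C=lambda L:[((u+.5)/2.3-.5+150,(v+.5)/2.3-.5) for u,v in L]
print('tip',wray(d,s,C([(384,213)]),59));print('sh',wray(d,s,C([(381.5,216.5),(300,216.5),(463,216.5)]),36))
P=wray(d,s,C([(347,57),(543,163),(419,379),(227,282)]),26);print(P.round(1),P.mean(0));print([np.degrees(np.arctan2(*(P[i]-P[j])[[1,0]])) for i,j in((1,0),(2,1),(2,3),(3,0))])
P=wray(d,s,C([(436,121),(329,314)]),26);print(P,P.mean(0),np.degrees(np.arctan2(*(P[1]-P[0])[[1,0]])))
# held nut edges: bottom z=eef-8.4, top +27.6
z=s['eef_pos'][2]-8.4
P=wray(d,s,C([(308,517),(464,517)]),z);print('nutbottom',P);R=Ro.from_euler('xyz',s['tcp_rot']).as_matrix();print('tool',(P-s['eef_pos'])@R)
P=wray(d,s,C([(286,588),(488,588)]),z+36);print('nuttop tool',(P-s['eef_pos'])@R)
"
```

```text
tip [[553.62390339  10.39741849  59.        ]]
sh [[554.34031254   9.78922321  36.        ]
 [563.76092509 -14.37733038  36.        ]
 [544.29624706  33.66979517  36.        ]]
[[507.3 -21.7  26. ]
 [515.5  52.2  26. ]
 [600.6  42.4  26. ]
 [593.4 -31.   26. ]] [554.22053233  10.46618631  26.        ]
[np.float64(83.65942289901906), np.float64(-6.525944547568333), np.float64(84.38328478132574), np.float64(-6.20469836902418)]
[[517.06967964  13.93107726  26.        ]
 [591.25990535   5.59639447  26.        ]] [554.16479249   9.76373587  26.        ] -6.409850376039115
nutbottom [[624.69288051  20.43076606 114.96065613]
 [611.13933499  53.79010996 114.96065613]]
tool [[ 18.68162333 -17.5766145    8.41824892]
 [ 18.67272933  18.43093728   8.4418556 ]]
nuttop tool [[ 19.56729191 -18.00784568 -27.58067622]
 [ 19.54638624  19.21479349 -27.55629158]]
```

Request:
play_rows(
  dp=[
    [0.4,0,0],
    [1.0,0,0.2],
    [1.6,-0.01,0.5],
    [2.0,-0.01,0.8],
    [2.2,-0.01,1.13],
  ],
  rot=[
    [0,0,-0.03],
    [0,0,-0.03],
    [0,0,-0.03],
    [0,0,-0.03],
    [0,0,-0.03],
  ],
)

```text
clock: 7.02
eef_pos: [552.6, 9.6, 78.7]
tcp_rot: [3.141, -0.001, -2.752]
contact_force: [0.9, 0.2, -1.1]
opening: 0.461
grasp_force: 35.6
```

Request:
play_rows(
  dp=[
    [0,0,0],
    [0,0,0],
    [0,0,0],
    [0,0,0],
  ],
  rot=[
    [0,0,0],
    [0,0,0],
    [0,0,0],
    [0,0,0],
  ],
)

```text
clock: 7.35
eef_pos: [556.7, 10.0, 79.9]
tcp_rot: [-3.141, 0.002, -2.752]
contact_force: [0.4, -0.9, -0.6]
opening: 0.462
grasp_force: 35.6
```

```bash
python3 -c "
from h import *
s=telemetry.sense();print(s['eef_pos'],s['clock'],np.degrees(s['tcp_rot']),s['contact_force'],s['wrist_torque'],s['grasp_force'],np.degrees(s['qpos'][5]))
plan((554,10,60),202.3-360,1)
"
```

```text
[556.66300829  10.03482152  79.85921467] 7.35 [-1.79958592e+02  1.15168727e-01 -1.57663574e+02] [ 0.4404405  -0.94029457 -0.62762046] [ 0.01180581 -0.05390525 -0.007001  ] 35.587288588285446 -111.46371096523721
[0.06 0.02 0.5 ] rotz 0.01
```

Request:
play_rows(
  dp=[
    [0,0,0],
  ],
  rot=[
    [0,0,0],
  ],
)

```text
clock: 7.43
eef_pos: [556.4, 9.9, 79.7]
tcp_rot: [-3.141, 0.002, -2.752]
contact_force: [0.0, 0.1, -1.0]
opening: 0.464
grasp_force: 35.6
```

Request:
play_rows(
  dp=[
    [0,0,0],
    [0,0,0],
    [0,0,0],
  ],
  rot=[
    [0,0,0],
    [0,0,0],
    [0,0,0],
  ],
)

```text
clock: 7.68
eef_pos: [555.4, 9.6, 79.0]
tcp_rot: [-3.141, 0.0, -2.752]
contact_force: [-0.2, -1.0, -1.0]
opening: 0.463
grasp_force: 35.6
```

Request:
play_rows(
  dp=[
    [0,0,0],
    [0,0,0],
    [0,0,0],
  ],
  rot=[
    [0,0,0],
    [0,0,0],
    [0,0,0],
  ],
)

```text
clock: 7.93
eef_pos: [555.2, 9.6, 78.9]
tcp_rot: [3.142, -0.0, -2.752]
contact_force: [1.0, -0.5, -1.6]
opening: 0.464
grasp_force: 35.6
```

Request:
play_rows(
  dp=[
    [0.02,0.02,0.05],
    [0.02,0.02,0.1],
    [0.02,0.02,0.15],
    [0.02,0.02,0.2],
    [0.02,0.02,0.22],
  ],
  rot=[
    [0,0,0],
    [0,0,0],
    [0,0,0],
    [0,0,0],
    [0,0,0],
  ],
)

```text
clock: 8.35
eef_pos: [553.9, 10.0, 69.6]
tcp_rot: [3.141, -0.0, -2.752]
contact_force: [-0.6, 1.0, -0.3]
opening: 0.463
grasp_force: 35.6
```

Request:
play_rows(
  dp=[
    [0,0,0.02],
    [0,0,0.04],
    [0,0,0.06],
    [0,0,0.08],
    [0,0,0.08],
  ],
  rot=[
    [0,0,0],
    [0,0,0],
    [0,0,0],
    [0,0,0],
    [0,0,0],
  ],
)

```text
clock: 8.77
eef_pos: [554.1, 10.0, 66.8]
tcp_rot: [3.142, -0.0, -2.752]
contact_force: [0.4, 0.4, -0.6]
opening: 0.462
grasp_force: 35.6
```

```bash
python3 -c "
from h import *
s=telemetry.sense();print(s['eef_pos'],s['clock'],np.degrees(s['tcp_rot']),s['contact_force'],s['wrist_torque'])
"
```

```text
[554.08791163   9.98989369  66.76825517] 8.7667 [ 1.79996679e+02 -6.72844620e-03 -1.57690325e+02] [ 0.40127019  0.4158971  -0.56084258] [-0.00362697  0.01187749 -0.01085001]
```

Nothing has touched yet and the position is right. I'll go down in 2–3 mm steps, watching the force.

Request:
play_rows(
  dp=[
    [0,0,0.02],
    [0,0,0.04],
    [0,0,0.06],
    [0,0,0.08],
    [0,0,0.08],
  ],
  rot=[
    [0,0,0],
    [0,0,0],
    [0,0,0],
    [0,0,0],
    [0,0,0],
  ],
)

```text
clock: 9.18
eef_pos: [554.0, 10.0, 63.5]
tcp_rot: [3.142, -0.0, -2.752]
contact_force: [0.7, 0.0, -1.1]
opening: 0.46
grasp_force: 35.6
```

Request:
play_rows(
  dp=[
    [0,0,0.02],
    [0,0,0.04],
    [0,0,0.05],
    [0,0,0.05],
  ],
  rot=[
    [0,0,0],
    [0,0,0],
    [0,0,0],
    [0,0,0],
  ],
)

```text
clock: 9.52
eef_pos: [554.1, 10.0, 61.6]
tcp_rot: [3.142, -0.0, -2.752]
contact_force: [-0.4, 0.6, -0.8]
opening: 0.458
grasp_force: 35.6
```

Request:
play_rows(
  dp=[
    [0,0,0.02],
    [0,0,0.04],
    [0,0,0.05],
    [0,0,0.05],
  ],
  rot=[
    [0,0,0],
    [0,0,0],
    [0,0,0],
    [0,0,0],
  ],
)

```text
clock: 9.85
eef_pos: [554.1, 10.0, 59.6]
tcp_rot: [3.142, -0.0, -2.752]
contact_force: [-0.2, 0.2, -0.3]
opening: 0.461
grasp_force: 35.6
```

Request:
play_rows(
  dp=[
    [0,0,0.02],
    [0,0,0.04],
    [0,0,0.05],
    [0,0,0.05],
  ],
  rot=[
    [0,0,0],
    [0,0,0],
    [0,0,0],
    [0,0,0],
  ],
)

```text
clock: 10.18
eef_pos: [554.1, 10.0, 57.6]
tcp_rot: [3.142, -0.0, -2.752]
contact_force: [-0.4, 0.5, -0.3]
opening: 0.462
grasp_force: 35.6
```

Request:
play_rows(
  dp=[
    [0,0,0.02],
    [0,0,0.04],
    [0,0,0.05],
    [0,0,0.05],
  ],
  rot=[
    [0,0,0],
    [0,0,0],
    [0,0,0],
    [0,0,0],
  ],
)

```text
clock: 10.52
eef_pos: [554.1, 10.0, 55.6]
tcp_rot: [3.142, -0.0, -2.752]
contact_force: [-0.4, -0.5, -1.3]
opening: 0.46
grasp_force: 35.6
```

Request:
play_rows(
  dp=[
    [0,0,0.02],
    [0,0,0.04],
    [0,0,0.05],
    [0,0,0.05],
  ],
  rot=[
    [0,0,0],
    [0,0,0],
    [0,0,0],
    [0,0,0],
  ],
)

```text
clock: 10.85
eef_pos: [554.1, 10.0, 53.6]
tcp_rot: [3.142, -0.0, -2.752]
contact_force: [-0.4, -0.1, -0.4]
opening: 0.467
grasp_force: 35.6
```

Request:
play_rows(
  dp=[
    [0,0,0.01],
    [0,0,0.02],
    [0,0,0.02],
  ],
  rot=[
    [0,0,0],
    [0,0,0],
    [0,0,0],
  ],
)

```text
clock: 11.1
eef_pos: [554.1, 10.0, 52.8]
tcp_rot: [3.142, -0.0, -2.752]
contact_force: [-0.8, -0.8, -1.2]
opening: 0.458
grasp_force: 35.6
```

Request:
play_rows(
  dp=[
    [0,0,0.01],
    [0,0,0.02],
    [0,0,0.03],
    [0,0,0.035],
    [0,0,0.035],
  ],
  rot=[
    [0,0,0.6],
    [0,0,1.3],
    [0,0,2.0],
    [0,0,2.6],
    [0,0,2.86],
  ],
)

```text
clock: 11.52
eef_pos: [554.1, 10.0, 51.4]
tcp_rot: [3.141, 0.0, -3.055]
contact_force: [-1.1, -0.2, -0.6]
opening: 0.463
grasp_force: 35.6
```

```bash
cat > st.py <<'E'
from h import *
s=telemetry.sense();y=np.degrees(s['tcp_rot'][2])%360
t=np.radians(202.3-y);print(s['eef_pos'].round(2),'clk',s['clock'],'turn',t.round(3),'h',(s['eef_pos'][2]-44.4).round(2),'nom',(7-2.86*t).round(2),s['contact_force'].round(1),s['wrist_torque'].round(3),np.degrees(s['qpos'][5]).round(1))
E
python3 st.py
```

```text
[554.14  10.05  51.43] clk 11.5167 turn 0.303 h 7.03 nom 6.13 [-1.1 -0.2 -0.6] [-0.004 -0.061 -0.022] -94.1
```

Request:
play_rows(
  dp=[
    [0,0,0.005],
    [0,0,0.01],
    [0,0,0.018],
    [0,0,0.024],
    [0,0,0.026],
  ],
  rot=[
    [0,0,0.6],
    [0,0,1.3],
    [0,0,2.0],
    [0,0,2.6],
    [0,0,2.86],
  ],
)

```text
clock: 11.93
eef_pos: [554.2, 10.1, 50.4]
tcp_rot: [3.141, 0.0, 2.928]
contact_force: [-0.0, 0.2, -0.1]
opening: 0.463
grasp_force: 35.6
```

Request:
play_rows(
  dp=[
    [0,0,0.005],
    [0,0,0.01],
    [0,0,0.018],
    [0,0,0.022],
    [0,0,0.022],
  ],
  rot=[
    [0,0,0.6],
    [0,0,1.3],
    [0,0,2.0],
    [0,0,2.6],
    [0,0,2.86],
  ],
)

```text
clock: 12.35
eef_pos: [554.2, 10.1, 49.5]
tcp_rot: [3.141, 0.0, 2.629]
contact_force: [-0.0, 0.6, -1.2]
opening: 0.466
grasp_force: 35.6
```

```bash
python3 st.py
```

```text
[554.19  10.09  49.54] clk 12.35 turn 0.902 h 5.14 nom 4.42 [-0.   0.6 -1.2] [ 0.069  0.    -0.027] -59.7
```

Request:
play_rows(
  dp=[
    [0,0,0.005],
    [0,0,0.01],
    [0,0,0.018],
    [0,0,0.022],
    [0,0,0.022],
  ],
  rot=[
    [0,0,0.6],
    [0,0,1.3],
    [0,0,2.0],
    [0,0,2.6],
    [0,0,2.86],
  ],
)

```text
clock: 12.77
eef_pos: [554.2, 10.1, 48.6]
tcp_rot: [3.142, -0.0, 2.329]
contact_force: [0.1, 0.2, -0.6]
opening: 0.459
grasp_force: 35.6
```

Request:
play_rows(
  dp=[
    [0,0,0.004],
    [0,0,0.008],
    [0,0,0.012],
    [0,0,0.015],
    [0,0,0.015],
  ],
  rot=[
    [0,0,0.4],
    [0,0,0.8],
    [0,0,1.2],
    [0,0,1.6],
    [0,0,1.91],
  ],
)

```text
clock: 13.18
eef_pos: [554.2, 10.1, 48.1]
tcp_rot: [3.141, -0.0, 2.131]
contact_force: [-0.2, 0.6, -0.2]
opening: 0.464
grasp_force: 35.6
```

```bash
python3 st.py
```

```text
[554.21  10.08  48.1 ] clk 13.1833 turn 1.4 h 3.7 nom 3.0 [-0.2  0.6 -0.2] [-0.006 -0.017 -0.046] -31.2
```

Request:
play_rows(
  dp=[
    [0,0,0.003],
    [0,0,0.006],
    [0,0,0.01],
    [0,0,0.01],
    [0,0,0.01],
  ],
  rot=[
    [0,0,0.3],
    [0,0,0.6],
    [0,0,0.95],
    [0,0,0.95],
    [0,0,0.95],
  ],
)

```text
clock: 13.6
eef_pos: [554.3, 10.1, 47.7]
tcp_rot: [3.141, 0.0, 2.035]
contact_force: [-0.7, -0.2, -0.7]
opening: 0.461
grasp_force: 35.6
```

```bash
python3 st.py
```

```text
[554.26  10.07  47.73] clk 13.6 turn 1.496 h 3.33 nom 2.72 [-0.7 -0.2 -0.7] [ 0.026 -0.058  0.022] -25.7
```

Request:
play_rows(
  dp=[
    [0,0,0.003],
    [0,0,0.006],
    [0,0,0.01],
    [0,0,0.012],
    [0,0,0.012],
  ],
  rot=[
    [0,0,0.4],
    [0,0,0.8],
    [0,0,1.2],
    [0,0,1.5],
    [0,0,1.5],
  ],
)

```text
clock: 14.02
eef_pos: [554.2, 10.0, 47.3]
tcp_rot: [3.141, 0.0, 1.876]
contact_force: [-0.1, -0.8, 0.3]
opening: 0.461
grasp_force: 35.7
```

```bash
python3 st.py
```

```text
[554.2   10.03  47.25] clk 14.0167 turn 1.655 h 2.85 nom 2.27 [-0.1 -0.8  0.3] [ 0.061 -0.014 -0.04 ] -16.6
```

Request:
play_rows(
  dp=[
    [0,0,0.003],
    [0,0,0.006],
    [0,0,0.01],
    [0,0,0.014],
    [0,0,0.014],
  ],
  rot=[
    [0,0,0.4],
    [0,0,0.8],
    [0,0,1.2],
    [0,0,1.5],
    [0,0,1.5],
  ],
)

```text
clock: 14.43
eef_pos: [554.2, 10.0, 46.8]
tcp_rot: [3.141, -0.0, 1.72]
contact_force: [-0.6, -0.5, 1.2]
opening: 0.463
grasp_force: 35.9
```

```bash
python3 st.py
```

```text
[554.21  10.02  46.8 ] clk 14.4333 turn 1.811 h 2.4 nom 1.82 [-0.6 -0.5  1.2] [0.013 0.129 0.038] -7.7
```

Request:
play_rows(
  dp=[
    [0,0,0],
    [0,0,0.002],
    [0,0,0.004],
    [0,0,0.004],
  ],
  rot=[
    [0,0,0.4],
    [0,0,0.8],
    [0,0,1.2],
    [0,0,1.2],
  ],
)

```text
clock: 14.77
eef_pos: [554.2, 10.0, 46.5]
tcp_rot: [3.141, -0.0, 1.594]
contact_force: [0.4, -0.1, 0.4]
opening: 0.457
grasp_force: 35.8
```

```bash
python3 st.py
```

```text
[554.21  10.04  46.51] clk 14.7667 turn 1.937 h 2.11 nom 1.46 [ 0.4 -0.1  0.4] [ 0.014 -0.027  0.007] -0.5
```

Request:
play_rows(
  dp=[
    [0,0,0.003],
    [0,0,0.006],
    [0,0,0.01],
    [0,0,0.013],
    [0,0,0.013],
  ],
  rot=[
    [0,0,0.4],
    [0,0,0.8],
    [0,0,1.2],
    [0,0,1.7],
    [0,0,1.9],
  ],
)

```text
clock: 15.18
eef_pos: [554.1, 10.0, 46.0]
tcp_rot: [-3.142, -0.0, 1.395]
contact_force: [-0.5, 0.3, 0.1]
opening: 0.466
grasp_force: 35.8
```

```bash
python3 st.py
```

```text
[554.15  10.04  45.96] clk 15.1833 turn 2.136 h 1.56 nom 0.89 [-0.5  0.3  0.1] [0.034 0.039 0.027] 10.9
```

Request:
play_rows(
  dp=[
    [0,0,0.003],
    [0,0,0.006],
    [0,0,0.01],
    [0,0,0.014],
    [0,0,0.014],
  ],
  rot=[
    [0,0,0.4],
    [0,0,0.8],
    [0,0,1.2],
    [0,0,1.7],
    [0,0,1.9],
  ],
)

```text
clock: 15.6
eef_pos: [554.2, 10.0, 45.4]
tcp_rot: [3.142, -0.0, 1.196]
contact_force: [-0.9, -0.3, 0.6]
opening: 0.461
grasp_force: 35.8
```

```bash
python3 st.py
```

```text
[554.18  10.03  45.44] clk 15.6 turn 2.335 h 1.04 nom 0.32 [-0.9 -0.3  0.6] [0.018 0.015 0.051] 22.4
```

Request:
play_rows(
  dp=[
    [0,0,0.003],
    [0,0,0.006],
    [0,0,0.01],
    [0,0,0.013],
    [0,0,0.013],
  ],
  rot=[
    [0,0,0.4],
    [0,0,0.8],
    [0,0,1.2],
    [0,0,1.5],
    [0,0,1.5],
  ],
)

```text
clock: 16.02
eef_pos: [554.3, 10.0, 45.0]
tcp_rot: [3.141, -0.0, 1.04]
contact_force: [-0.2, 0.3, 1.0]
opening: 0.464
grasp_force: 35.8
```

```bash
python3 st.py
```

```text
[554.29  10.03  44.97] clk 16.0167 turn 2.491 h 0.57 nom -0.12 [-0.2  0.3  1. ] [ 0.061 -0.034  0.069] 31.3
```

Request:
play_rows(
  dp=[
    [0,0,0.003],
    [0,0,0.006],
    [0,0,0.01],
    [0,0,0.012],
    [0,0,0.012],
  ],
  rot=[
    [0,0,0.3],
    [0,0,0.6],
    [0,0,1.0],
    [0,0,1.2],
    [0,0,1.2],
  ],
)

```text
clock: 16.43
eef_pos: [554.3, 10.1, 44.6]
tcp_rot: [3.141, -0.0, 0.914]
contact_force: [-0.5, 1.4, 2.6]
opening: 0.457
grasp_force: 35.9
```

```bash
python3 st.py
```

```text
[554.3   10.06  44.55] clk 16.4333 turn 2.616 h 0.15 nom -0.48 [-0.5  1.4  2.6] [0.092 0.058 0.038] 38.5
```

Request:
play_rows(
  dp=[
    [0,0,0.003],
    [0,0,0.006],
    [0,0,0.008],
    [0,0,0.008],
  ],
  rot=[
    [0,0,0.3],
    [0,0,0.6],
    [0,0,0.8],
    [0,0,0.8],
  ],
)

```text
clock: 16.77
eef_pos: [554.5, 10.0, 44.4]
tcp_rot: [3.141, -0.001, 0.83]
contact_force: [0.4, 0.2, 5.9]
opening: 0.46
grasp_force: 36.3
```

```bash
python3 st.py
```

```text
[554.54  10.    44.36] clk 16.7667 turn 2.701 h -0.04 nom -0.72 [0.4 0.2 5.9] [ 0.002  0.033 -0.086] 43.3
```

Request:
play_rows(
  dp=[
    [0,0,0.002],
    [0,0,0.003],
    [0,0,0.003],
    [0,0,0.003],
  ],
  rot=[
    [0,0,0.4],
    [0,0,0.8],
    [0,0,1.0],
    [0,0,1.0],
  ],
)

```text
clock: 17.1
eef_pos: [554.7, 9.9, 44.4]
tcp_rot: [3.141, -0.001, 0.725]
contact_force: [-0.4, 0.0, 6.7]
opening: 0.463
grasp_force: 36.4
```

```bash
python3 -c "
from h import *
d=grab('side');P=[proj(d,(554,10,z)) for z in (36,72)];print(P)
u,v=P[0].astype(int);cv2.imwrite('pics/s2.png',cv2.resize(d['color'][v-60:v+40,u-60:u+60,::-1],None,fx=5,fy=5,interpolation=cv2.INTER_CUBIC))"; python3 st.py
```

```text
[array([251.88099305, 224.71287655]), array([250.2100353 , 213.12078195])]
[554.71   9.94  44.38] clk 17.15 turn 2.805 h -0.02 nom -1.02 [-0.2 -0.7  5.5] [-0.104  0.057 -0.069] 49.3
```

View pics/s2.png

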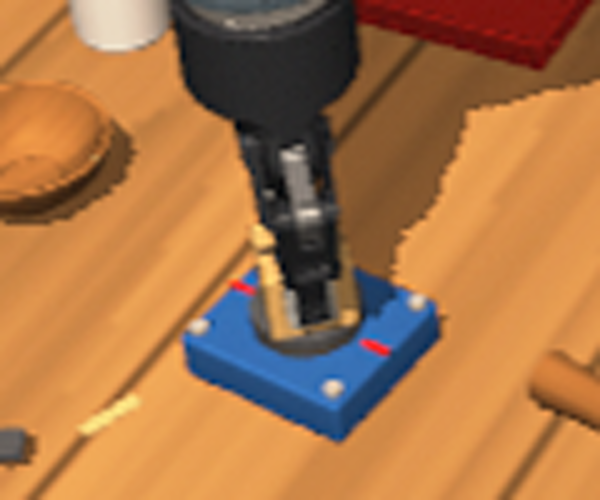

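The nut's underside is on the shoulder: it stopped falling at h≈0 after 2.7–2.8 rad, with about 6 N, and the picture shows it down on the grey disc at (305,335). It went fully home, so it belongs in the green tray. Unscrewing now.

Request:
play_rows(
  dp=[
    [0,0,0],
    [0,0,0],
    [0,0,-0.005],
    [0,0,-0.012],
    [0,0,-0.018],
  ],
  rot=[
    [0,0,-0.6],
    [0,0,-1.2],
    [0,0,-2.0],
    [0,0,-2.8],
    [0,0,-3.5],
  ],
)

```text
clock: 17.57
eef_pos: [554.8, 9.9, 44.9]
tcp_rot: [3.14, -0.001, 1.097]
contact_force: [1.5, -1.0, 2.5]
opening: 0.463
grasp_force: 36.0
```

Request:
play_rows(
  dp=[
    [0,0,-0.006],
    [0,0,-0.013],
    [0,0,-0.021],
    [0,0,-0.027],
    [0,0,-0.03],
  ],
  rot=[
    [0,0,-0.8],
    [0,0,-1.7],
    [0,0,-2.6],
    [0,0,-3.5],
    [0,0,-4],
  ],
)

```text
clock: 17.98
eef_pos: [554.7, 10.0, 46.1]
tcp_rot: [3.14, -0.0, 1.517]
contact_force: [1.8, -0.4, 3.2]
opening: 0.461
grasp_force: 36.0
```

```bash
python3 st.py
```

```text
[554.74   9.95  46.09] clk 17.9833 turn 2.014 h 1.69 nom 1.24 [ 1.8 -0.4  3.2] [ 0.025 -0.134 -0.037] 4.0
```

Request:
play_rows(
  dp=[
    [0,-0.01,-0.012],
    [0,-0.01,-0.02],
    [0,-0.01,-0.028],
    [0,-0.01,-0.034],
    [0,-0.01,-0.039],
  ],
  rot=[
    [0,0,-0.8],
    [0,0,-1.7],
    [0,0,-2.6],
    [0,0,-3.5],
    [0,0,-4],
  ],
)

```text
clock: 18.4
eef_pos: [554.1, 10.0, 47.4]
tcp_rot: [3.141, 0.0, 1.936]
contact_force: [0.4, 1.7, 0.4]
opening: 0.46
grasp_force: 35.8
```

Request:
play_rows(
  dp=[
    [0,0,-0.006],
    [0,0,-0.013],
    [0,0,-0.021],
    [0,0,-0.027],
    [0,0,-0.031],
  ],
  rot=[
    [0,0,-0.8],
    [0,0,-1.7],
    [0,0,-2.6],
    [0,0,-3.5],
    [0,0,-4],
  ],
)

```text
clock: 18.82
eef_pos: [553.8, 10.1, 48.6]
tcp_rot: [3.141, 0.0, 2.355]
contact_force: [0.7, 0.5, 1.0]
opening: 0.465
grasp_force: 35.8
```

```bash
python3 st.py
```

```text
[553.84  10.06  48.55] clk 18.8167 turn 1.176 h 4.15 nom 3.64 [0.7 0.5 1. ] [ 0.182 -0.078 -0.018] -44.0
```

Forces are low. Continuing to turn 0.

Request:
play_rows(
  dp=[
    [0,0,-0.008],
    [0,0,-0.016],
    [0,0,-0.024],
    [0,0,-0.03],
    [0,0,-0.035],
  ],
  rot=[
    [0,0,-0.8],
    [0,0,-1.7],
    [0,0,-2.6],
    [0,0,-3.5],
    [0,0,-4],
  ],
)

```text
clock: 19.23
eef_pos: [553.5, 9.9, 49.8]
tcp_rot: [-3.141, -0.001, 2.774]
contact_force: [-0.8, -0.1, -0.1]
opening: 0.465
grasp_force: 35.7
```

Request:
play_rows(
  dp=[
    [0,0,-0.006],
    [0,0,-0.013],
    [0,0,-0.021],
    [0,0,-0.027],
    [0,0,-0.031],
  ],
  rot=[
    [0,0,-0.8],
    [0,0,-1.7],
    [0,0,-2.6],
    [0,0,-3.5],
    [0,0,-4],
  ],
)

```text
clock: 19.65
eef_pos: [553.5, 9.8, 51.1]
tcp_rot: [-3.141, -0.001, -3.09]
contact_force: [-0.5, 0.3, 0.2]
opening: 0.459
grasp_force: 35.7
```

Request:
play_rows(
  dp=[
    [0,0,-0.006],
    [0,0,-0.013],
    [0,0,-0.021],
    [0,0,-0.025],
    [0,0,-0.025],
  ],
  rot=[
    [0,0,-0.8],
    [0,0,-1.7],
    [0,0,-2.6],
    [0,0,-3.2],
    [0,0,-3.2],
  ],
)

```text
clock: 20.07
eef_pos: [553.6, 9.9, 52.1]
tcp_rot: [-3.142, -0.0, -2.758]
contact_force: [-0.2, 0.0, 0.3]
opening: 0.461
grasp_force: 35.7
```

```bash
python3 st.py
```

```text
[553.59   9.88  52.1 ] clk 20.0667 turn 0.006 h 7.7 nom 6.98 [-0.2  0.   0.3] [-0.004 -0.045 -0.037] -111.1
```

Request:
play_rows(
  dp=[
    [0,0,-0.02],
    [0,0,-0.04],
    [0,0,-0.06],
    [0,0,-0.08],
    [0,0,-0.1],
  ],
  rot=[
    [0,0,0],
    [0,0,0],
    [0,0,0],
    [0,0,0],
    [0,0,0],
  ],
)

```text
clock: 20.48
eef_pos: [553.7, 10.0, 56.4]
tcp_rot: [3.141, -0.0, -2.763]
contact_force: [0.7, 0.1, -0.8]
opening: 0.461
grasp_force: 35.7
```

```bash
python3 st.py
```

```text
[553.68  10.04  56.37] clk 20.4833 turn 0.011 h 11.97 nom 6.97 [ 0.7  0.1 -0.8] [ 0.001 -0.011 -0.025] -110.8
```

Request:
play_rows(
  dp=[
    [0,0,-0.3],
    [0,0,-0.8],
    [0,0,-1.3],
    [0,0,-1.7],
    [0,0,-1.85],
  ],
  rot=[
    [0,0,0],
    [0,0,0],
    [0,0,0],
    [0,0,0],
    [0,0,0],
  ],
)

```text
clock: 20.9
eef_pos: [555.2, 10.1, 133.5]
tcp_rot: [-3.14, 0.004, -2.763]
contact_force: [-0.3, 0.3, -0.6]
opening: 0.459
grasp_force: 35.6
```

```bash
python3 -c "
from h import *
s=telemetry.sense();print(s['eef_pos'],s['contact_force'])
plan((525,-250,130),-180,2)"
```

```text
[555.17429544  10.05691663 133.47305797] [-0.29670568  0.28359702 -0.57034728]
[ 1.55 -2.88  0.04] rotz 1.81
[ 0.98 -3.12  0.04] rotz 1.81
```

Request:
play_rows(
  dp=[
    [0.2,-0.35,0],
    [0.5,-0.95,0],
    [0.85,-1.6,0],
    [1.2,-2.25,0],
    [1.55,-2.88,0],
  ],
  rot=[
    [0,0,0.3],
    [0,0,0.7],
    [0,0,1.1],
    [0,0,1.5],
    [0,0,1.8],
  ],
)

```text
clock: 21.32
eef_pos: [538.4, -121.1, 130.5]
tcp_rot: [-3.142, -0.0, -2.953]
contact_force: [1.0, 0.5, -0.2]
opening: 0.46
grasp_force: 35.6
```

Request:
play_rows(
  dp=[
    [0.2,-0.65,0],
    [0.41,-1.3,0],
    [0.61,-1.95,0],
    [0.82,-2.6,0],
    [0.98,-3.12,0],
  ],
  rot=[
    [0,0,0.4],
    [0,0,0.8],
    [0,0,1.1],
    [0,0,1.5],
    [0,0,1.8],
  ],
)

```text
clock: 21.73
eef_pos: [523.3, -251.7, 130.4]
tcp_rot: [-3.141, -0.0, 3.141]
contact_force: [0.5, -0.5, -0.9]
opening: 0.463
grasp_force: 35.6
```

Request:
play_rows(
  dp=[
    [0,0,0],
    [0,0,0],
    [0,0,0],
    [0,0,0],
    [0,0,0],
  ],
  rot=[
    [0,0,0],
    [0,0,0],
    [0,0,0],
    [0,0,0],
    [0,0,0],
  ],
)

```text
clock: 22.15
eef_pos: [524.0, -248.9, 130.3]
tcp_rot: [3.141, -0.0, -3.138]
contact_force: [-0.2, -0.6, -0.6]
opening: 0.463
grasp_force: 35.6
```

```bash
python3 -c "
from h import *
s=telemetry.sense();d=grab('wrist');print(s['eef_pos'],np.degrees(s['tcp_rot']),s['clock'],s['grasp_force'])
blobw(d,s,(60,80,40),(90,255,255),16)
cv2.imwrite('pics/w4.png',d['color'][:,:,::-1])"
```

```text
[ 523.98330074 -248.87901057  130.29707878] [ 1.79983995e+02 -1.19175718e-02 -1.79809548e+02] 22.15 35.60926213860512
[309.  92.] 19028.0 [array([ 433.4, -257.1]), array([116.9, 117.3]), np.float64(5.3)]
```

View pics/w4.png

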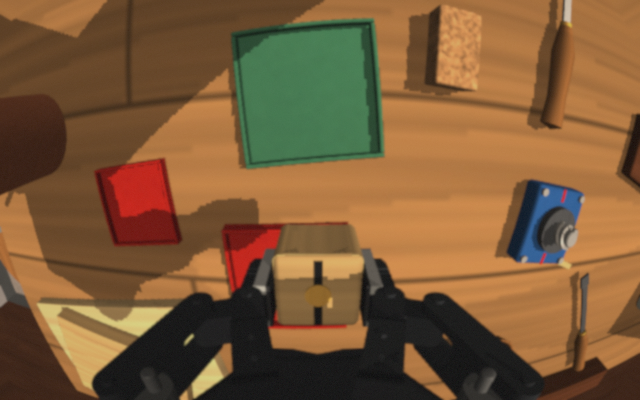

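The green tray (309,92) measures 117 mm and is centred at about (433,-257). The nut is still held upright. Lowering it in.

Request:
play_rows(
  dp=[
    [0.4,-0.03,0],
    [1.0,-0.08,0],
    [1.6,-0.12,0.1],
    [2.0,-0.16,0.5],
    [2.27,-0.17,1.0],
  ],
  rot=[
    [0,0,0],
    [0,0,0],
    [0,0,0],
    [0,0,0],
    [0,0,0],
  ],
)

```text
clock: 22.62
eef_pos: [432.5, -256.8, 91.1]
tcp_rot: [-3.14, 0.002, -3.139]
contact_force: [0.6, -0.5, -0.7]
opening: 0.464
grasp_force: 35.6
```

Request:
play_rows(
  dp=[
    [0,0,0.4],
    [0,0,0.9],
    [0,0,1.3],
    [0,0,1.5],
    [0,0,1.5],
  ],
  rot=[
    [0,0,0],
    [0,0,0],
    [0,0,0],
    [0,0,0],
    [0,0,0],
  ],
)

```text
clock: 23.03
eef_pos: [432.3, -255.9, 29.0]
tcp_rot: [3.14, -0.002, -3.139]
contact_force: [0.3, 0.2, -0.9]
opening: 0.462
grasp_force: 35.6
```

Request:
play_rows(
  dp=[
    [0,0,0.08],
    [0,0,0.16],
    [0,0,0.2],
    [0,0,0.25],
    [0,0,0.25],
  ],
  rot=[
    [0,0,0],
    [0,0,0],
    [0,0,0],
    [0,0,0],
    [0,0,0],
  ],
)

```text
clock: 23.45
eef_pos: [433.2, -256.9, 20.5]
tcp_rot: [-3.141, 0.0, -3.14]
contact_force: [-0.8, 0.4, -0.0]
opening: 0.465
grasp_force: 35.6
```

Request:
play_rows(
  dp=[
    [0,0,0],
    [0,0,0],
    [0,0,0],
    [0,0,0],
  ],
  rot=[
    [0,0,0],
    [0,0,0],
    [0,0,0],
    [0,0,0],
  ],
)

```text
clock: 23.78
eef_pos: [433.1, -256.9, 20.5]
tcp_rot: [-3.142, 0.0, -3.14]
contact_force: [-0.5, -0.8, -0.2]
opening: 0.465
grasp_force: 35.6
```

Remaining height is 8 mm. The last part goes slowly.

Request:
play_rows(
  dp=[
    [0,0,0.05],
    [0,0,0.1],
    [0,0,0.15],
    [0,0,0.175],
    [0,0,0.175],
  ],
  rot=[
    [0,0,0],
    [0,0,0],
    [0,0,0],
    [0,0,0],
    [0,0,0],
  ],
)

```text
clock: 24.2
eef_pos: [432.9, -256.7, 12.9]
tcp_rot: [3.141, -0.001, -3.14]
contact_force: [0.5, -0.0, -1.0]
opening: 0.464
grasp_force: 35.6
```

Request:
play_rows(
  dp=[
    [0,0,0.01],
    [0,0,0.02],
    [0,0,0.025],
    [0,0,0.025],
  ],
  rot=[
    [0,0,0],
    [0,0,0],
    [0,0,0],
    [0,0,0],
  ],
)

```text
clock: 24.53
eef_pos: [433.1, -256.9, 12.4]
tcp_rot: [-3.142, 0.0, -3.14]
contact_force: [0.1, -0.2, 0.1]
opening: 0.463
grasp_force: 35.7
```

Request:
play_rows(
  dp=[
    [0,0,0],
    [0,0,0],
    [0,0,0],
    [0,0,0],
    [0,0,0],
  ],
  rot=[
    [0,0,0],
    [0,0,0],
    [0,0,0],
    [0,0,0],
    [0,0,0],
  ],
  fingers=0.7,
)

```text
clock: 24.95
eef_pos: [433.2, -256.9, 12.4]
tcp_rot: [-3.142, 0.0, -3.14]
contact_force: [0.4, -0.1, 0.4]
opening: 0.699
grasp_force: 0.0
```

Request:
play_rows(
  dp=[
    [0,0,-0.1],
    [0,0,-0.4],
    [0,0,-0.8],
    [0,0,-1.4],
    [0,0,-2.0],
  ],
  rot=[
    [0,0,0],
    [0,0,0],
    [0,0,0],
    [0,0,0],
    [0,0,0],
  ],
)

```text
clock: 25.37
eef_pos: [432.6, -256.5, 93.0]
tcp_rot: [3.141, -0.001, -3.14]
contact_force: [0.3, -1.0, 0.6]
opening: 0.702
grasp_force: 0.0
```

Request:
play_rows(
  dp=[
    [-0.2,0,-0.6],
    [-0.4,0,-1.2],
    [-0.6,0,-1.6],
    [-0.6,0,-1.6],
    [-0.6,0,-1.6],
  ],
  rot=[
    [0,0,0],
    [0,0,0],
    [0,0,0],
    [0,0,0],
    [0,0,0],
  ],
)

```text
clock: 25.78
eef_pos: [457.7, -257.1, 157.2]
tcp_rot: [-3.141, 0.002, -3.139]
contact_force: [-0.2, 0.5, 0.6]
opening: 0.697
grasp_force: 0.0
```

```bash
python3 -c "
from h import *
s=telemetry.sense();d=grab('wrist','w5.png');print(s['eef_pos'],s['clock'],s['contact_force'])
blobw(d,s,(15,80,150),(24,160,255),40,150)"
```

```text
[ 457.70487686 -257.05297246  157.21579561] 25.7833 [-0.22335401  0.52671546  0.61096769]
[188. 389.] 609.0 [array([ 759. , -447.7]), array([ 39.5, 103.4]), np.float64(56.8)]
[ 91. 345.] 1245.0 [array([ 687.5, -613.3]), array([ 90. , 205.3]), np.float64(43.7)]
[580. 281.] 327.0 [array([576.8, 114.5]), array([ 31.1, 173.8]), np.float64(5.3)]
[591. 251.] 504.5 [array([528.6, 118.3]), array([ 56.4, 153.5]), np.float64(14.3)]
[552. 223.] 274.0 [array([487.8,  15. ]), array([125.6,  14.5]), np.float64(86.8)]
[500. 201.] 314.0 [array([461. , -74.6]), array([76.2, 31.3]), np.float64(89.1)]
[364. 220.] 2275.5 [array([ 486.9, -219.3]), array([ 89. , 168.5]), np.float64(26.3)]
[237. 175.] 195.5 [array([ 437.1, -329. ]), array([37.1, 20.7]), np.float64(67.8)]
[318. 168.] 1620.0 [array([ 432.3, -256.2]), array([39.7, 38.7]), np.float64(0.2)]
[505. 114.] 329.5 [array([376.3, -83.1]), array([56.2, 29. ]), np.float64(83.5)]
[351. 110.] 240.0 [array([ 380.1, -231. ]), array([100.9,  45.4]), np.float64(60.4)]
[459. 130.] 945.5 [array([ 389. , -125.5]), array([68.7, 68. ]), np.float64(6.4)]
[527.  62.] 152.5 [array([319.9, -57.3]), array([40.6, 14.7]), np.float64(73.8)]
[462.  57.] 152.0 [array([ 327.9, -129.7]), array([ 8.7, 44.7]), np.float64(1.3)]
```

View pics/w5.png

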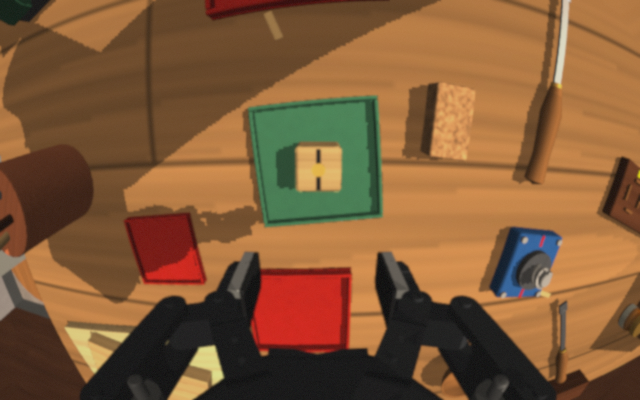

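The nut stands upright at (318,168), in the middle of the green tray at (432,-256). The robot is clear, so I'm handing in.

```bash
python3 -c "
from h import *
print(r.sign_off())"
```

```text
the job is handed in; nothing more can be done
None
```

The marked nut screwed fully home onto the shoulder with only about 7 N of measured contact force; I unscrewed it, stood it upright in the middle of the green tray, and handed the job in at about 26 s.

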